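Brake the running sample turntable by touch and lock it with its pin

TASK

The sample turntable is running on its weak drive and has to be locked for loading. Take the orange-headed lock pin from its grey stand, put it upright in the brass guide over the turntable, set it down on the turning plate and let go so that it rides there; then slow the plate with your fingertips, pressing gently from above on the black rubber ring, until the pin drops into the passing lock hole. Finally press the pin fully home in the guide and leave everything alone; do not disturb the things standing round about.

Things in the scene. Friction and masses are not known exactly. Their poses are not given: they have to be found in the camera images.
- turntable_stand: Fixed blue stand of the turntable, foot 130x130 mm and 12 mm thick. Its origin is on the work surface, on the turntable's axis; z up. The guide arm stands on its -y side, its blue post 32x22 mm at 108 mm from the axis, top 80 mm high. Position and yaw vary.
- guide: Fixed brass guide block 34x32x25 mm over the turntable's rim, with a round upright bore of 12 mm (chamfered mouth) right through it. Origin: centre of its underside, on the bore's axis, 55 mm above the work surface and 65 mm from the turntable's axis.
- guide_mouth (a point): Centre of the guide's bore at its top face, 80 mm above the work surface.
- turntable (a joint): Turn of the level round plate (160 mm diameter, 10 mm thick, face 50 mm above the work surface) about its upright axis, rad, growing anticlockwise seen from above, counting on past full turns from any start value. A weak drive, its strength different each time (0.14 to 0.2 N m), turns it anticlockwise at 5 to 8 rad/s, at speed within 2 s; braked, it turns slower; let go, it runs again.
- lock_hole (a point): The one opening through the plate, 13x13 mm, with a 12 mm ramp (5 mm deep) on its trailing edge, between two red marks, centred 65 mm from the axis, at the plate's face. Once a turn it passes under the guide's bore. Only when the plate turns slowly has the pin time to drop into it by its weight (sure below 2 rad/s, never above 4); at speed it skips over.
- lock_pin: Loose steel lock pin, 80 g, upright in its stand. Origin at its lower tip, z toward the head. Shank 10 mm diameter, 44 mm long, tapered over 2 mm to a 3 mm flat tip; then a collar 20 mm diameter, 4 mm thick; then an orange grip 18 mm diameter, 48 to 74 mm above the tip. Tip height riding on the plate 50 mm, fully home (collar on the guide's top) 36 mm.
- pin_top (a point): Centre of the flat top of the pin's orange grip, 74 mm above its tip. When the lock hole has taken the pin, the drive presses on its side and may hold it part-way down, so that it must be pushed home.
- pin_stand: Fixed grey block 46x46x46 mm with an upright 12 mm bore, in which the pin stands to start with, its collar on the block's top. Origin at the centre of its underside. Its place varies.
- jar_2: Bystander: small white jar with a grey lid, 49 mm diameter, 40 mm high; origin at its underside.
- bottle_white: Bystander: white bottle with a blue cap, 56 mm diameter, 112 mm high; origin at its underside.
- stopper_0: Bystander: black rubber stopper, 34 mm diameter, 28 mm high; origin at its underside.
- tweezers: Bystander: steel tweezers lying flat, 124 mm long; origin at the underside.
- binder_clip: Bystander: black binder clip, 34x32x25 mm; origin at its underside.
- brake_ring: Black rubber brake ring: a disc of 92 mm diameter in the middle of the turntable. Origin on the axis, under its steel carrier, 54.5 mm above the work surface; the rubber's top lies 60 to 66 mm high, set differently each time. Sprung: gives straight down, about 3 N per mm, 4 mm at most, then hard. Touch it from above some 33 mm from the axis, clear of the guide; 1 to 5 N slow the plate, more stalls it.

How it is judged (in metres and radians):
On the way, in this order (a step that is already met when the one before it is completed fails the run):
1. the lock pin is in the guide, let go, and rides on the plate turning at speed (horizontal distance between lock_pin and guide below 0.006 m and z of lock_pin in the frame of guide between -0.009 and 0 m and angle between lock_pin's own z axis and vertical below 0.15 rad and contact force between the fingers and lock_pin below 0.05 N and velocity of joint turntable above 4 rad/s), for 0.2 s.
2. the turning plate is slowed to under 3 rad/s by touching the rubber ring with the fingers (contact force between the fingers and brake_ring above 0.3 N and velocity of joint turntable below 3 rad/s), for 0.1 s.
At the end, for the whole second after the job is handed in: the pin stands in the guide and through the lock hole with its collar within 2.5 mm of the guide's top, tip within 6 mm of the guide's axis, at rest, and the turntable stands still (z of lock_pin in the frame of guide below -0.0165 m and horizontal distance between lock_pin and guide below 0.006 m and angle between lock_pin's own z axis and vertical below 0.12 rad and velocity of joint turntable between -0.1 and 0.1 rad/s and linear speed of lock_pin below 0.02 m/s); the robot touches nothing.
It fails at once if the rubber ring is pressed with more than 18 N (contact force between anything else and brake_ring above 18 N).
It fails at once if a bystander is moved by more than 20 mm (distance of any of jar_2, bottle_white, stopper_0, tweezers, binder_clip from where it was at the start of the episode above 0.02 m).
It also fails if it takes over 67 s, if anything falls off the work surface, if the arm or the gripper's body presses on something with over 40 N, if the wrist force passes 120 N, or if a joint passes its speed limit or range.

ROBOT

A 6-joint arm with a two-finger parallel gripper is mounted at the origin on a cart in front of the work surface, level with it; the furniture and walls round the work are solid. World frame = base frame: x ahead of the robot, y to its left, z up, the work surface at z = 0. Lengths are in mm, angles in degrees, forces in N, time in s.
With the tool pointing down it reaches from about 350 to 850 mm from the base axis. Payload 8.1 kg.
Tool frame: the origin (TCP) lies between the finger pads; the fingertips stand 25 mm ahead of it and the grasp point (between the pads) lies 6 mm ahead of it (r.tcp_to_tips is the distance from the TCP to the fingertips, in mm); z points along the fingers, y is the line along which they close (so a half turn about z gives the same grasp; the last joint's range is limited). The gripper opens to 85 mm and grips with 20 to 120 N. Pads are 22 mm wide; open, the fingers measure 114 mm over their backs; the gripper's body (76 mm by 85 mm) begins 54 mm behind the grasp point. The pads swing forward as they close: fully open they stand 13 mm farther back than shut.
Start: joints at [-81.841, 7.471, 85.268, -0, 87.261, -4.893], TCP at [135.521, -584.499, 256.292] pointing down, gripper open.
Joint ranges: [-169.43, 169.43], [-51.17, 129.36], [1.28, 143.12], [-76.62, 256.62], [0, 156.53], [-152.29, 152.29]. Speed limits (degrees/s): [136.94, 136.94, 159.86, 180, 180, 180].

INTERFACE

Orientations are given as [roll, pitch, yaw] about the fixed x, y, z axes, in that order (R = Rz(yaw) Ry(pitch) Rx(roll)).
In Python, from bench import r gives the robot as it stands.
- The arm moves only by the tool apply_moves, never from a script. Its arguments are lists of equal length, an entry for each row: "angular": the turn, a rotation vector about the world's x, y, z in units of 8 degrees (1.0 is 8 degrees), a list of three; "travel": the shift along the world's x, y, z in units of 40 mm (1.0 is 40 mm), a list of three; "jaw": the opening, from 0 (shut) to 1 (fully open). A call has 1 to 20 rows; each row shifts and turns the commanded pose from where the row before left it; what a row does not reach is not made up. A row lasts 1/8 s, in which the tool goes at most 62.5 mm and 10.7 degrees, less where a joint would pass 70% of its speed; a pose out of reach is approached as far as the arm can. A call is refused whole if a number of a shift passes 1 or a number of a turn 1, either way. A call with a gripper value outside its range is refused whole. The fingers move at their own pace and stop on an object; "force" is the grip in N (left out, the last holds). Time passes only in rows, so rows that do not move let the fingers close. It gives the time, the measured TCP pose, the force, the opening and the grip force at its end, in the units of the state.
- r.sense(): the state, without advancing time (a new reading comes with each control period).
- r.snapshot(name): name is "side" or "top" or "wrist"; returns a dict with "color" (420x560x3 uint8, red, green, blue), "fx", "fy", "cx", "cy" (pixels), "R" (3x3) and "t" (3): a world point X has camera coordinates R X + t; the wrist camera has in their place "mount" (4x4, takes a point from camera to tool coordinates, whose origin is the TCP and whose axes are the flange's). Camera axes: x right, y down, z forward; pixel columns grow to the right and rows downward; lengths in mm; the calibration is good to about 2 mm. A picture is of the moment at which its call begins: read the wrist's pose just before it. There is no depth.
- r.hand_in(): hands the job in; it is judged then, once.
The state is a dict: "time": time; "joint_pos": joint angles; "qd": joint speeds; "joint_efforts": joint torques, N m; "tool_pos": TCP position; "tcp_rot": TCP orientation; "ft_force": force on the tool from outside, world axes, zero at the start; "wrist_torque": the same for the moment, N m; "finger_gap": finger opening in mm; "grip_force": force on a finger pad.
Only numpy, scipy, OpenCV 4.12 (cv2) and the standard library are available. Lean on these libraries where they do the work, as an engineer would, in place of code of your own. Each camera call takes 0.05 s, during which the arm holds its last target. There are 200 camera calls.

## Working session

There is one attempt and no reset: what is moved stays moved. The work goes in short steps, Python scripts to look and compute and a tool call to move; the robot and the scene stay as the last step left them, time stands still between calls to the robot, and variables do not carry over. Pictures are saved under pics/ and viewed, at most 10 in all, crops included, and the job is handed in when it is done.

Besides the shell and the picture viewer there is one more tool, called after "Call:" by a JSON object that holds its "api" and its "payload". apply_moves: Moves the arm, as the interface text tells. Its arguments: {"type":"object","properties":{"angular":{"type":"array"},"travel":{"type":"array"},"jaw":{"type":"array"},"force":{"type":"number"}},"required":["angular","travel","jaw"]}

```bash
mkdir -p pics; python3 - <<'E'
from bench import r
import cv2,pickle
s=r.sense();print(s['time'],s['tool_pos'],s['tcp_rot'],s['finger_gap'],r.tcp_to_tips)
for n in('top','side'):
    d=r.snapshot(n);pickle.dump(d,open(n+'.pkl','wb'))
    cv2.imwrite(f'pics/{n}0.png',d['color'][:,:,::-1])
    print(n,d['fx'],d['cx'],d['cy'],d['R'],d['t'])
E
```

```text
0.0 [ 135.43889108 -584.00873102  255.26329728] [-1.79897872e+02 -8.38828787e-03  1.30507247e+01] 85.09014273974766 25.0
top 412.9220663828927 285.215062766348 214.4986501007315 [[ 0.02559926 -0.99963809  0.00826856]
 [-0.98141079 -0.02670451 -0.19005192]
 [ 0.19020395 -0.00324967 -0.98173922]] [ 127.90828475  598.03890667 1376.09279573]
side 423.2245319384901 279.4444492623343 209.9727532873935 [[-0.6358668  -0.7716494  -0.01518609]
 [-0.47146441  0.40393154 -0.78393917]
 [ 0.61106033 -0.49132119 -0.62065189]] [ 479.11504934  280.2866547  1146.60339663]
```

View pics/top0.png

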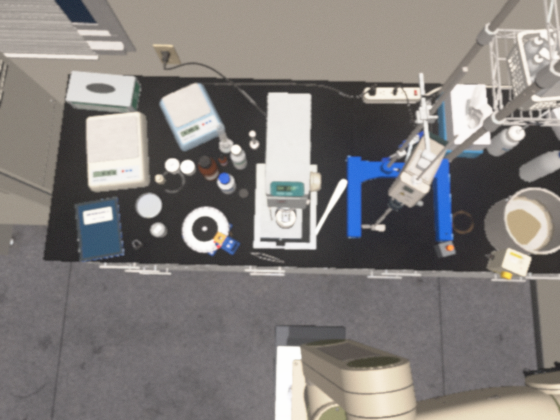

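View pics/side0.png

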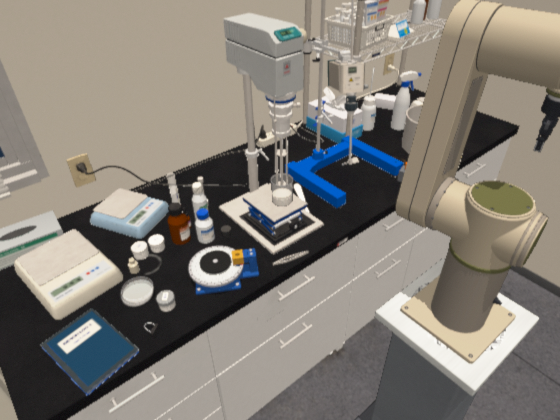

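The top view shows the turntable at about (206,228), with the guide near (222,240). The pin stand can't be made out yet, so I'll enlarge the area.

```bash
python3 - <<'E'
import cv2,numpy as np
a=cv2.imread('pics/top0.png')[140:275,130:330];b=cv2.imread('pics/side0.png')[190:340,110:310]
f=lambda x:cv2.resize(x,None,fx=4,fy=4,interpolation=cv2.INTER_CUBIC)
cv2.imwrite('pics/ta.png',f(a));cv2.imwrite('pics/sa.png',f(b))
E
```

```text
(no output)
```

View pics/ta.png

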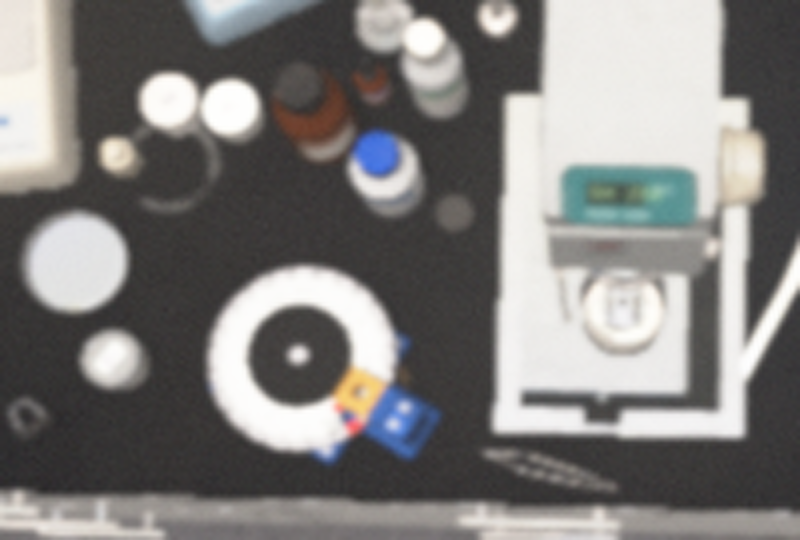

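View pics/sa.png

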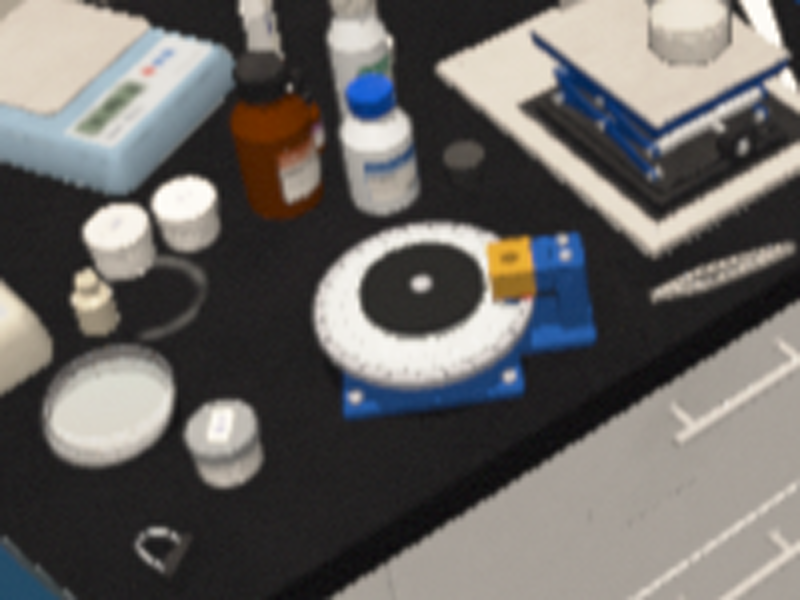

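The crops show the turntable, with the brass guide at top crop (358,393), i.e. (219.5,238). The brake ring's centre is at (205,228). The lock stand with its orange head must be the small grey and orange block at top (446,248). Next I'll work out coarse positions.

```bash
cat > h.py <<'E'
import numpy as np,pickle,cv2
from scipy.spatial.transform import Rotation as Ro
def ray(d,u,v):
    c=np.array([(u-d['cx'])/d['fx'],(v-d['cy'])/d['fy'],1]);return -d['R'].T@d['t'],d['R'].T@c
def onz(d,u,v,z):
    o,w=ray(d,u,v);return o+w*(z-o[2])/w[2]
def wcam(d,s):
    T=np.eye(4);T[:3,:3]=Ro.from_euler('xyz',s['tcp_rot'],degrees=True).as_matrix();T[:3,3]=s['tool_pos']
    M=np.linalg.inv(T@d['mount']);d['R']=M[:3,:3];d['t']=M[:3,3];return d
def blobs(m,n=15):
    k,l,st,c=cv2.connectedComponentsWithStats(m.astype(np.uint8))
    return [(c[i].round(1),st[i]) for i in range(1,k) if st[i][4]>=n]
E
python3 - <<'E'
from h import *
t=pickle.load(open('top.pkl','rb'));s=pickle.load(open('side.pkl','rb'))
for n,d in(('t',t),('s',s)):
    hsv=cv2.cvtColor(d['color'],cv2.COLOR_RGB2HSV);m=(hsv[...,0]<20)&(hsv[...,1]>150)&(hsv[...,2]>120)
    for b in blobs(m,4):print(n,b)
print('axis',onz(t,204.5,228.5,63),'guide',onz(t,219.5,238,80),'post',onz(t,230.5,244.5,80),'stand',onz(t,446,248,46),'jar',onz(t,158.5,229.5,40))
print('tweez',onz(t,267,257,0),'front edge',onz(t,250,266,0),'bottle',onz(t,224,178,112))
im=cv2.resize(t['color'][200:300,390:490,::-1],None,fx=5,fy=5,interpolation=cv2.INTER_CUBIC);cv2.imwrite('pics/st.png',im)
E
```

```text
t (array([449.3, 247.2]), array([447, 246,   6,   4,  20], dtype=int32))
s (array([405.4, 163.3]), array([405, 162,   2,   4,   7], dtype=int32))
s (array([239.8, 249.2]), array([239, 249,   3,   2,   4], dtype=int32))
s (array([236.6, 254.3]), array([235, 253,   5,   4,   9], dtype=int32))
s (array([238.4, 260.2]), array([233, 254,  11,  10,  57], dtype=int32))
axis [536.87905734 418.91832638  63.        ] guide [503.26197273 363.13140471  80.        ] post [482.25789741 324.98234745  80.        ] stand [ 493.8354319  -414.56163808   46.        ] jar [532.59537914 582.82601189  40.        ]
tweez [450.57611576 203.97081096   0.        ] front edge [417.35441136 262.74122076   0.        ] bottle [704.02707088 354.36924819 112.        ]
```

View pics/st.png

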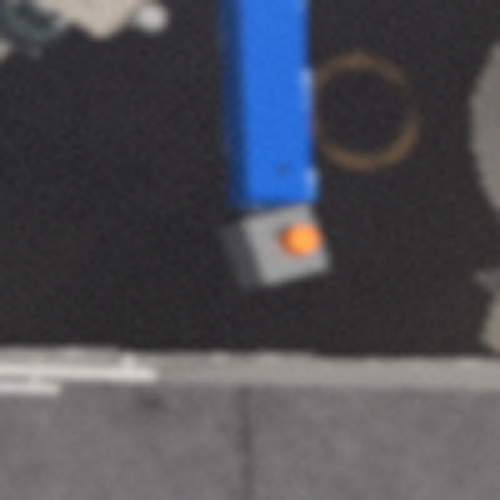

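The crop shows the grey stand with the orange pin head at top pixel (450,248), next to the end of a blue fixture leg. I'll move above it for a wrist view.

Call:
{"api": "apply_moves", "payload": {"angular": [[0, 0, 0], [0, 0, 0], [0, 0, 0], [0, 0, 0], [0, 0, 0], [0, 0, 0], [0, 0, 0], [0, 0, 0], [0, 0, 0], [0, 0, 0]], "travel": [[0.9, 0.35, 0], [0.9, 0.35, 0], [0.9, 0.35, 0], [0.9, 0.35, 0], [0.9, 0.35, 0], [0.9, 0.35, 0], [0.9, 0.35, 0], [0.9, 0.35, 0], [0.9, 0.35, 0], [0, 0, 0]], "jaw": [0.6, 0.6, 0.6, 0.6, 0.6, 0.6, 0.6, 0.6, 0.6, 0.6], "force": 40}}

```text
time: 1.35
tool_pos: [461.6, -456.7, 255.4]
tcp_rot: [-179.9, -0.0, 13.2]
ft_force: [-0.2, -0.2, 0.4]
finger_gap: 51.4
grip_force: 0.0
```

```bash
python3 - <<'E'
from h import *
from bench import r
s=r.sense();d=wcam(r.snapshot('wrist'),s);pickle.dump(d,open('w1.pkl','wb'));cv2.imwrite('pics/w1.png',d['color'][...,::-1])
print(s['time'],s['tool_pos'],s['tcp_rot'],s['finger_gap'],d['fx'],d['mount'].round(2).tolist())
hsv=cv2.cvtColor(d['color'],cv2.COLOR_RGB2HSV);m=(hsv[...,0]<20)&(hsv[...,1]>150)&(hsv[...,2]>120)
for b in blobs(m):print(b,onz(d,*b[0],76))
E
```

```text
1.35 [ 461.6091182  -456.71884087  255.37762492] [-1.79919163e+02 -5.47228818e-06  1.32467295e+01] 51.397533169328526 353.25065669013867 [[-0.0, -0.95, -0.32, 83.82], [1.0, -0.0, 0.0, -0.1], [-0.0, -0.32, 0.95, -117.76], [0.0, 0.0, 0.0, 1.0]]
(array([246.7, 143.4]), array([236, 132,  22,  24, 397], dtype=int32)) [ 493.69406218 -418.45272237   76.        ]
```

View pics/w1.png

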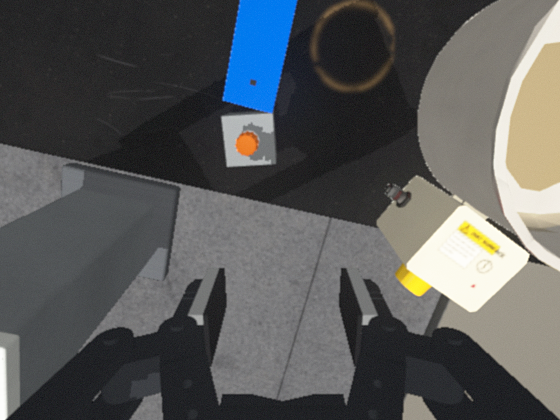

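The wrist view shows the pin head at (247,143), on its grey stand beside the blue leg. I'll centre over it and come down.

Call:
{"api": "apply_moves", "payload": {"angular": [[0, 0, 0], [0, 0, 0], [0, 0, 0], [0, 0, 0], [0, 0, 0]], "travel": [[0.4, 0.48, 0], [0.41, 0.475, -0.9], [0, 0, -0.9], [0, 0, -0.9], [0, 0, 0]], "jaw": [0.5, 0.5, 0.5, 0.5, 0.5]}}

```text
time: 2.02
tool_pos: [489.0, -419.0, 144.1]
tcp_rot: [-179.6, 0.3, 13.0]
ft_force: [-0.6, -0.2, -0.0]
finger_gap: 42.5
grip_force: 0.0
```

```bash
python3 - <<'E'
from h import *
from bench import r
s=r.sense();d=wcam(r.snapshot('wrist'),s);pickle.dump(d,open('w2.pkl','wb'));cv2.imwrite('pics/w2.png',d['color'][...,::-1])
print(s['time'],s['tool_pos'],s['tcp_rot'],s['finger_gap'])
hsv=cv2.cvtColor(d['color'],cv2.COLOR_RGB2HSV);m=(hsv[...,0]<20)&(hsv[...,1]>150)&(hsv[...,2]>120)
for b in blobs(m):print(b,onz(d,*b[0],76),hsv[m].mean(0))
v=hsv[...,2];x,y=b[0].astype(int)
for yy in range(b[1][1]-2,b[1][1]+b[1][3]+3,3):print(yy,v[yy,x])
E
```

```text
2.025 [ 488.9568382  -418.9840173   144.13823256] [-179.6287919     0.25474808   12.9919286 ] 42.493274322822174
(array([282.4, 219.2]), array([267, 209,  31,  27, 381], dtype=int32)) [ 502.30584137 -415.50034484   76.        ] [ 14.48429319 177.18324607 252.4895288 ]
207 255
210 251
213 252
216 252
219 255
222 255
225 255
228 255
231 255
234 255
237 255
```

```bash
python3 - <<'E'
from h import *
from bench import r
s=r.sense();d=wcam(r.snapshot('wrist'),s);pickle.dump(d,open('w2.pkl','wb'))
print(s['time'],s['tool_pos'],s['tcp_rot'])
hsv=cv2.cvtColor(d['color'],cv2.COLOR_RGB2HSV);m=(hsv[...,0]<25)&(hsv[...,1]>90)&(hsv[...,2]>90)
for b in blobs(m,40):print(b,onz(d,*b[0],76))
c=d['color'][195:262,282];print([(195+i,*map(int,c[i])) for i in range(0,67,4)])
c=d['color'][225,255:310];print([(255+i,*map(int,c[i])) for i in range(0,55,4)])
E
```

```text
2.075 [ 490.23193694 -420.07506226  146.99585194] [-1.79829228e+02  1.21817824e-01  1.29911250e+01]
(array([443.1,  34.3]), array([400,  21,  75,  43, 598], dtype=int32)) [ 612.8897685  -471.15554497   76.        ]
(array([433., 129.]), array([380, 104,  90,  38, 553], dtype=int32)) [ 569.57457577 -482.51785455   76.        ]
(array([280. , 228.3]), array([264, 209,  32,  42, 907], dtype=int32)) [ 496.95918011 -416.93595274   76.        ]
[(195, 199, 203, 215), (199, 198, 201, 210), (203, 199, 203, 212), (207, 255, 255, 255), (211, 252, 154, 79), (215, 252, 158, 81), (219, 252, 160, 81), (223, 255, 206, 87), (227, 255, 224, 85), (231, 255, 222, 83), (235, 255, 219, 78), (239, 255, 220, 77), (243, 255, 219, 74), (247, 255, 213, 72), (251, 102, 91, 95), (255, 99, 88, 89), (259, 99, 89, 91)]
[(255, 252, 253, 253), (259, 253, 253, 253), (263, 252, 255, 255), (267, 251, 154, 70), (271, 255, 209, 86), (275, 255, 229, 91), (279, 255, 227, 89), (283, 255, 228, 90), (287, 255, 213, 87), (291, 254, 165, 75), (295, 242, 177, 144), (299, 201, 201, 205), (303, 200, 202, 205), (307, 197, 197, 200)]
```

```bash
python3 - <<'E'
from h import *
from bench import r
s=r.sense();print(s['tool_pos'])
d=pickle.load(open('w2.pkl','rb'))
g=d['color'][...,1].astype(int);rr=d['color'][...,0];b=d['color'][...,2]
m=(rr>240)&(g>195)&(b<110)
for q in blobs(m,40):print(q,onz(d,*q[0],76))
print(onz(d,280,235,76))
E
```

```text
[ 491.35709341 -420.9845914   149.13171764]
(array([279.3, 235.3]), array([264, 223,  30,  26, 570], dtype=int32)) [ 492.6020952  -417.51097096   76.        ]
[ 492.87735191 -417.86447877   76.        ]
```

Call:
{"api": "apply_moves", "payload": {"angular": [[0, 0, 0], [0, 0, 0], [0, 0, 0], [0, 0, 0]], "travel": [[-0.02, 0.02, -0.5], [0, 0, -0.5], [0, 0, -0.4], [0, 0, 0]], "jaw": [0.5, 0.5, 0.5, 0.5]}}

```text
time: 2.62
tool_pos: [489.9, -418.2, 89.5]
tcp_rot: [-179.8, 0.1, 13.1]
ft_force: [0.9, -0.5, 0.1]
finger_gap: 42.7
grip_force: 0.0
```

Call:
{"api": "apply_moves", "payload": {"angular": [[0, 0, 0], [0, 0, 0]], "travel": [[0, 0, 0], [0, 0, 0]], "jaw": [0.5, 0.5]}}

```text
time: 2.88
tool_pos: [491.7, -420.0, 93.3]
tcp_rot: [179.9, -0.1, 13.1]
ft_force: [0.3, -0.4, 0.4]
finger_gap: 42.4
grip_force: 0.0
```

Call:
{"api": "apply_moves", "payload": {"angular": [[0, 0, 0], [0, 0, 0], [0, 0, 0], [0, 0, 0]], "travel": [[0, 0, -0.2], [0, 0, -0.13], [0, 0, 0], [0, 0, 0]], "jaw": [0.5, 0.5, 0.5, 0.5]}}

```text
time: 3.38
tool_pos: [491.1, -419.5, 79.0]
tcp_rot: [-180.0, 0.0, 13.1]
ft_force: [0.8, 0.7, -0.0]
finger_gap: 42.7
grip_force: 0.0
```

```bash
python3 - <<'E'
from h import *
from bench import r
s=r.sense();d=wcam(r.snapshot('wrist'),s);pickle.dump(d,open('w3.pkl','wb'));cv2.imwrite('pics/w3.png',d['color'][...,::-1])
print(s['tool_pos'],s['ft_force'])
g=d['color'][...,1].astype(int);rr=d['color'][...,0];b=d['color'][...,2]
for q in blobs((rr>240)&(g>195)&(b<110),40):print(q,onz(d,*q[0],76))
E
```

```text
[ 491.12002886 -419.48040582   79.04185504] [ 0.81639733  0.66516298 -0.03297963]
(array([278.5, 305. ]), array([ 258,  288,   42,   36, 1147], dtype=int32)) [ 492.68313763 -417.48634479   76.        ]
```

View pics/w3.png

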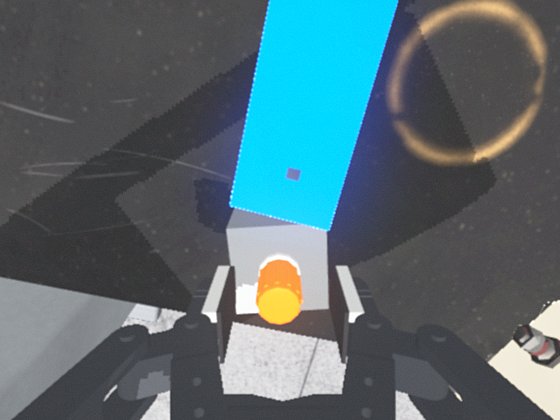

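The pin head at (279,305) sits between the pads, about 2 mm off centre. I'll correct that and close.

Call:
{"api": "apply_moves", "payload": {"angular": [[0, 0, 0], [0, 0, 0], [0, 0, 0], [0, 0, 0], [0, 0, 0], [0, 0, 0]], "travel": [[0.04, 0.05, -0.04], [0, 0, 0], [0, 0, 0], [0, 0, 0], [0, 0, 0], [0, 0, 0]], "jaw": [0.5, 0.4, 0.2, 0.1, 0.1, 0.1], "force": 50}}

```text
time: 4.18
tool_pos: [492.9, -417.6, 77.7]
tcp_rot: [180.0, -0.0, 13.1]
ft_force: [-0.5, 1.0, 1.0]
finger_gap: 15.9
grip_force: 48.8
```

Call:
{"api": "apply_moves", "payload": {"angular": [[0, 0, 0], [0, 0, 0], [0, 0, 0], [0, 0, 0], [0, 0, 0], [0, 0, 0], [0, 0, 0], [0, 0, 0]], "travel": [[0, 0, 0.5], [0, 0, 0.9], [0, 0, 0.9], [0, 0, 0.6], [-0.65, 0.8, 0], [-0.65, 0.9, 0], [-0.65, 1, 0], [-0.6, 1, 0]], "jaw": [0.1, 0.1, 0.1, 0.1, 0.1, 0.1, 0.1, 0.1]}}

```text
time: 5.18
tool_pos: [389.7, -268.3, 194.4]
tcp_rot: [180.0, -0.0, 13.0]
ft_force: [0.3, 0.0, -0.5]
finger_gap: 16.1
grip_force: 49.4
```

Call:
{"api": "apply_moves", "payload": {"angular": [[0, 0, 0], [0, 0, 0], [0, 0, 0], [0, 0, 0], [0, 0, 0], [0, 0, 0], [0, 0, 0], [0, 0, 0], [0, 0, 0], [0, 0, 0], [0, 0, 0], [0, 0, 0], [0, 0, 0]], "travel": [[0, 1, 0], [0, 1, 0], [0, 1, 0], [0, 1, 0], [0, 1, 0], [0, 1, 0], [0, 1, 0], [0, 1, 0], [0, 1, 0], [0, 1, 0], [0, 1, 0], [0, 0.8, 0], [0, 0, 0]], "jaw": [0.1, 0.1, 0.1, 0.1, 0.1, 0.1, 0.1, 0.1, 0.1, 0.1, 0.1, 0.1, 0.1]}}

```text
time: 6.8
tool_pos: [390.4, 204.1, 194.4]
tcp_rot: [-180.0, -0.0, 13.2]
ft_force: [0.4, -0.0, -0.5]
finger_gap: 16.1
grip_force: 49.5
```

```bash
python3 - <<'E'
from h import *
from bench import r
s=r.sense();d=wcam(r.snapshot('wrist'),s);pickle.dump(d,open('w4.pkl','wb'));cv2.imwrite('pics/w4.png',d['color'][...,::-1])
print(s['time'],s['tool_pos'],s['tcp_rot'],s['finger_gap'],s['grip_force'],s['joint_pos'])
E
```

```text
6.8 [390.37490096 204.11798655 194.3923056 ] [-1.79976397e+02 -2.58228054e-02  1.32224109e+01] 16.081328610649777 49.45061445236206 [ 2.09141636e+01 -1.60309631e+01  1.14098473e+02  2.01347327e-02
  8.19037411e+01  9.76889167e+01]
```

View pics/w4.png

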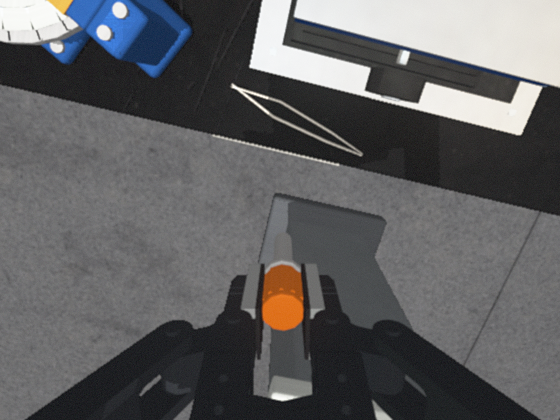

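The pin is held with its head at (283,310). The guide is at the upper left edge, near (65,5). I'll move closer for a measurement.

Call:
{"api": "apply_moves", "payload": {"angular": [[0, 0, 0], [0, 0, 0], [0, 0, 0], [0, 0, 0], [0, 0, 0], [0, 0, 0]], "travel": [[0.3, 0.8, 0], [0.3, 0.8, 0], [0.3, 0.8, 0], [0.3, 0.8, 0], [0, 0, 0], [0, 0, 0]], "jaw": [0.1, 0.1, 0.1, 0.1, 0.1, 0.1]}}

```text
time: 7.6
tool_pos: [438.8, 329.3, 193.6]
tcp_rot: [180.0, 0.0, 13.0]
ft_force: [-0.0, 0.0, -0.4]
finger_gap: 16.1
grip_force: 49.5
```

```bash
python3 - <<'E'
from h import *
from bench import r
s=r.sense();d=wcam(r.snapshot('wrist'),s);pickle.dump(d,open('w5.pkl','wb'));cv2.imwrite('pics/w5.png',d['color'][...,::-1])
print(s['time'],s['tool_pos'],s['tcp_rot'],s['finger_gap'])
E
```

```text
7.6 [438.75017856 329.26462361 193.55564931] [1.79957615e+02 3.72659935e-02 1.30163082e+01] 16.090215611553543
```

View pics/w5.png

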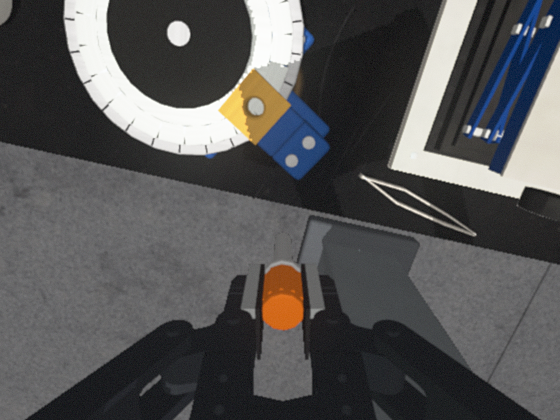

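The wrist view shows the guide bore at about (256,106), the ring hub at (178,33) and the pin head at (283,312). I'll refine those and compute positions.

```bash
python3 - <<'E'
from h import *
d=pickle.load(open('w5.pkl','rb'));c=d['color'].astype(int)
for y in range(92,122,3):print(y,[tuple(c[y,x]) for x in range(240,274,4)])
hsv=cv2.cvtColor(d['color'],cv2.COLOR_RGB2HSV)
m=(hsv[...,1]<70)&(hsv[...,2]>90);m[:90]=0;m[124:]=0;m[:,:238]=0;m[:,276:]=0
for b in blobs(m,20):print(b,onz(d,*b[0],80))
print('axis',onz(d,178.5,33,63))
m=(c[...,0]>200)&(c[...,1]<140)&(c[...,1]>80)&(c[...,2]<60)
for b in blobs(m,100):print(b,onz(d,*b[0],192))
g=(c[...,0]>120)&(hsv[...,0]>12)&(hsv[...,0]<30)&(hsv[...,1]>90);g[150:]=0
for b in blobs(g,100):print('brass',b)
print([(x,tuple(c[312,x])) for x in range(255,312,4)],[(y,tuple(c[y,283])) for y in range(255,340,5)])
E
```

```text
92 [(np.int64(247), np.int64(206), np.int64(97)), (np.int64(177), np.int64(138), np.int64(69)), (np.int64(173), np.int64(134), np.int64(66)), (np.int64(168), np.int64(130), np.int64(64)), (np.int64(175), np.int64(138), np.int64(69)), (np.int64(172), np.int64(133), np.int64(64)), (np.int64(178), np.int64(137), np.int64(69)), (np.int64(176), np.int64(134), np.int64(66)), (np.int64(178), np.int64(138), np.int64(68))]
95 [(np.int64(239), np.int64(192), np.int64(89)), (np.int64(175), np.int64(134), np.int64(67)), (np.int64(170), np.int64(133), np.int64(66)), (np.int64(159), np.int64(122), np.int64(59)), (np.int64(168), np.int64(128), np.int64(64)), (np.int64(179), np.int64(138), np.int64(67)), (np.int64(175), np.int64(136), np.int64(69)), (np.int64(177), np.int64(138), np.int64(68)), (np.int64(177), np.int64(137), np.int64(69))]
98 [(np.int64(250), np.int64(215), np.int64(103)), (np.int64(175), np.int64(134), np.int64(67)), (np.int64(135), np.int64(104), np.int64(51)), (np.int64(169), np.int64(160), np.int64(142)), (np.int64(171), np.int64(166), np.int64(150)), (np.int64(142), np.int64(10
[... 4451 characters left out ...]
np.int64(19))), (275, (np.int64(146), np.int64(76), np.int64(25))), (280, (np.int64(149), np.int64(76), np.int64(29))), (285, (np.int64(147), np.int64(73), np.int64(21))), (290, (np.int64(157), np.int64(82), np.int64(21))), (295, (np.int64(217), np.int64(111), np.int64(32))), (300, (np.int64(212), np.int64(104), np.int64(24))), (305, (np.int64(212), np.int64(103), np.int64(24))), (310, (np.int64(212), np.int64(106), np.int64(29))), (315, (np.int64(209), np.int64(103), np.int64(21))), (320, (np.int64(208), np.int64(103), np.int64(22))), (325, (np.int64(211), np.int64(105), np.int64(30))), (330, (np.int64(136), np.int64(83), np.int64(64))), (335, (np.int64(108), np.int64(108), np.int64(107)))]
```

Call:
{"api": "apply_moves", "payload": {"angular": [[0, 0, 0], [0, 0, 0], [0, 0, 0], [0, 0, 0], [0, 0, 0], [0, 0, 0]], "travel": [[0.83, 0.41, 0], [0.83, 0.41, 0], [0, 0, -0.4], [0, 0, -0.3], [0, 0, 0], [0, 0, 0]], "jaw": [0.1, 0.1, 0.1, 0.1, 0.1, 0.1]}}

```text
time: 8.4
tool_pos: [504.7, 363.0, 165.9]
tcp_rot: [-180.0, -0.0, 13.1]
ft_force: [0.2, -0.1, -0.5]
finger_gap: 16.0
grip_force: 49.5
```

```bash
python3 - <<'E'
from h import *
from bench import r
for n in('wrist','side'):
    s=r.sense();d=r.snapshot(n)
    if n=='wrist':d=wcam(d,s)
    pickle.dump(d,open(n+'6.pkl','wb'))
    print(s['time'],s['tool_pos'],s['tcp_rot'],s['ft_force'])
    if n=='wrist': a=d['color'][60:,80:480]
    else: b=d['color'][180:320,180:300]
b=cv2.resize(b,(309,360),interpolation=cv2.INTER_CUBIC)
cv2.imwrite('pics/c6.png',np.hstack([a,b])[...,::-1])
E
```

```text
8.4 [504.70366113 363.0490141  165.90303385] [-1.79997908e+02 -7.40608887e-03  1.30539129e+01] [ 0.2398611 -0.1164084 -0.4563469]
8.45 [504.99648374 363.29400703 166.29274789] [-1.79983892e+02 -5.15146471e-02  1.30598575e+01] [ 0.14831402 -0.21588088 -0.50147855]
```

View pics/c6.png

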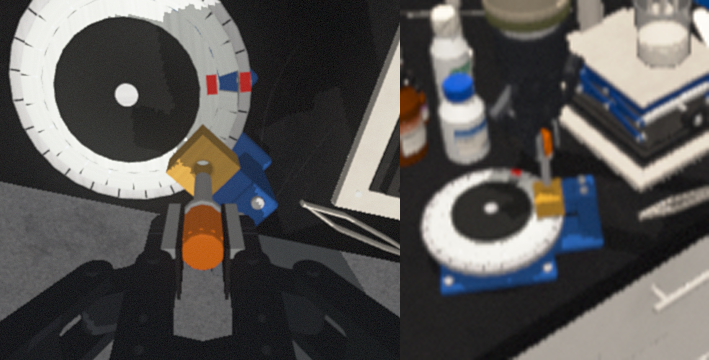

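The pin is centred over the bore, with the red marks at right (crop (227,83)). I'll insert it, checking the force on the way.

Call:
{"api": "apply_moves", "payload": {"angular": [[0, 0, 0], [0, 0, 0], [0, 0, 0], [0, 0, 0]], "travel": [[0.015, -0.02, 0], [0, 0, -0.2], [0, 0, -0.2], [0, 0, -0.1]], "jaw": [0.1, 0.1, 0.1, 0.1]}}

```text
time: 9.0
tool_pos: [505.3, 362.4, 144.3]
tcp_rot: [180.0, 0.1, 13.1]
ft_force: [0.5, 0.4, -1.3]
finger_gap: 15.9
grip_force: 49.5
```

Call:
{"api": "apply_moves", "payload": {"angular": [[0, 0, 0], [0, 0, 0], [0, 0, 0], [0, 0, 0]], "travel": [[0, 0, -0.2], [0, 0, -0.2], [0, 0, 0], [0, 0, 0]], "jaw": [0.1, 0.1, 0.1, 0.1]}}

```text
time: 9.5
tool_pos: [505.7, 362.5, 129.6]
tcp_rot: [180.0, 0.0, 13.1]
ft_force: [-0.9, -0.4, -1.1]
finger_gap: 16.4
grip_force: 49.5
```

Call:
{"api": "apply_moves", "payload": {"angular": [[0, 0, 0], [0, 0, 0], [0, 0, 0]], "travel": [[0, 0, -0.05], [0, 0, 0], [0, 0, 0]], "jaw": [0.1, 0.1, 0.1]}}

```text
time: 9.88
tool_pos: [505.8, 362.5, 127.6]
tcp_rot: [-180.0, -0.0, 13.0]
ft_force: [0.7, 0.4, -1.8]
finger_gap: 16.3
grip_force: 49.5
```

Call:
{"api": "apply_moves", "payload": {"angular": [[0, 0, 0], [0, 0, 0], [0, 0, 0], [0, 0, 0], [0, 0, 0], [0, 0, 0], [0, 0, 0]], "travel": [[0, 0, 0], [0, 0, 0], [0, 0, 0], [0, 0, 0], [0, 0, 0], [0, 0, 0], [0, 0, 0]], "jaw": [0.3, 0.5, 0.5, 0.5, 0.5, 0.5, 0.5]}}

```text
time: 10.75
tool_pos: [505.7, 362.5, 127.4]
tcp_rot: [180.0, 0.0, 13.1]
ft_force: [-1.0, 0.8, -0.3]
finger_gap: 42.5
grip_force: 0.0
```

```bash
cat > look.py <<'E'
from h import *
from bench import r
A=np.array([537.7,419.4])
def red(d):
    h=cv2.cvtColor(d['color'],cv2.COLOR_RGB2HSV);m=((h[...,0]<6)|(h[...,0]>174))&(h[...,1]>150)&(h[...,2]>70)
    pts=np.argwhere(m);o=[]
    for v,u in pts:
        p=onz(d,u,v,50)[:2]-A
        if 40<np.hypot(*p)<85:o.append(p)
    if len(o)<4:return None
    p=np.mean(o,0);return np.degrees(np.arctan2(p[1],p[0])).round(1),len(o),np.hypot(*p).round(1)
def speeds(n=6,cam='top'):
    for i in range(n):
        s=r.sense();d=r.snapshot(cam)
        if cam=='wrist':d=wcam(d,s)
        print(round(s['time'],3),cam,red(d))
    return d
E
python3 - <<'E'
from look import *
speeds(3,'top');speeds(3,'side');d=speeds(6,'wrist')
pickle.dump(d,open('w7.pkl','wb'))
c=d['color'].astype(int)
m=(c[...,0]>120)&(c[...,1]<c[...,0]*.65)&(c[...,2]<c[...,1]*.7)
for b in blobs(m,100):print(b)
E
```

```text
10.75 top None
10.8 top None
10.85 top None
10.9 side (np.float64(42.7), 13, np.float64(68.2))
10.95 side (np.float64(56.9), 11, np.float64(72.4))
11.0 side (np.float64(72.2), 12, np.float64(71.4))
11.05 wrist (np.float64(85.9), 590, np.float64(66.3))
11.1 wrist (np.float64(100.8), 515, np.float64(67.3))
11.15 wrist (np.float64(115.8), 446, np.float64(68.5))
11.2 wrist (np.float64(130.8), 388, np.float64(69.1))
11.25 wrist (np.float64(145.8), 359, np.float64(69.3))
11.3 wrist (np.float64(160.8), 350, np.float64(68.9))
(array([276.3, 301.6]), array([ 253,  268,   46,   66, 2429], dtype=int32))
```

The plate runs at about 5.24 rad/s and the pin is released in the guide. I'll retreat, then go over the ring with the jaws shut.

Call:
{"api": "apply_moves", "payload": {"angular": [[0, 0, 0], [0, 0, 0], [0, 0, 0], [0, 0, 0], [0, 0, 0], [0, 0, 0], [0, 0, 0], [0, 0, 0], [0, 0, 0]], "travel": [[0, 0, 0.5], [0, 0, 0.6], [0.8, 0.8, 0], [0.8, 0.8, 0], [0, 0, 0], [0, 0, -0.8], [0, 0, -0.7], [0, 0, 0], [0, 0, 0]], "jaw": [0.5, 0.5, 0.5, 0.3, 0, 0, 0, 0, 0]}}

```text
time: 12.48
tool_pos: [570.3, 426.7, 113.8]
tcp_rot: [-180.0, -0.1, 13.0]
ft_force: [0.6, 0.7, -0.0]
finger_gap: -0.1
grip_force: 0.0
```

```bash
python3 - <<'E'
from look import *
s=r.sense();print(s['tool_pos'],s['finger_gap'])
speeds(4,'side');d=speeds(4,'wrist')
c=d['color'].astype(int)
m=(c[...,0]>120)&(c[...,1]<c[...,0]*.65)&(c[...,2]<c[...,1]*.7)
for b in blobs(m,100):print(b,onz(d,*b[0],124))
E
```

```text
[570.28894615 426.72183007 113.81753534] -0.13212687355568867
12.475 side (np.float64(130.1), 9, np.float64(71.3))
12.525 side (np.float64(144.3), 8, np.float64(71.9))
12.575 side (np.float64(158.2), 10, np.float64(71.1))
12.625 side (np.float64(173.9), 9, np.float64(73.5))
12.675 wrist (np.float64(-169.0), 77, np.float64(76.1))
12.725 wrist None
12.775 wrist None
12.825 wrist None
```

Call:
{"api": "apply_moves", "payload": {"angular": [[0, 0, 0], [0, 0, 0], [0, 0, 0], [0, 0, 0]], "travel": [[0, 0, -0.3], [0, 0, -0.2], [0, 0, 0], [0, 0, 0]], "jaw": [0, 0, 0, 0]}}

```text
time: 13.38
tool_pos: [569.6, 426.4, 91.3]
tcp_rot: [180.0, 0.0, 13.1]
ft_force: [0.9, 0.1, -0.2]
finger_gap: -0.1
grip_force: 0.0
```

```bash
cat >> look.py <<'E'
def pin():
    d=r.snapshot('side');c=d['color'].astype(int)
    m=(c[...,0]>110)&(c[...,1]<c[...,0]*.68)&(c[...,2]<c[...,1]*.75)
    m[:,:200]=0;m[:,300:]=0;m[:150]=0;m[300:]=0
    P=d['R']@np.array([505.5,362.2,0])+d['t'];Z=d['R'][:,2]
    f=lambda z:(d['fx']*(P+Z*z)[0]/(P+Z*z)[2]+d['cx'],d['fy']*(P+Z*z)[1]/(P+Z*z)[2]+d['cy'])
    print('exp riding mid',np.round(f(111),1),'home mid',np.round(f(97),1))
    for b in blobs(m,6):print(b)
E
python3 - <<'E'
from look import *
s=r.sense();print(s['tool_pos'],s['ft_force']);pin()
speeds(3,'side')
E
```

```text
[569.64973013 426.420314    91.26228764] [ 0.86954431  0.1108443  -0.21176464]
exp riding mid [236.2 245.4] home mid [236.6 249. ]
(array([236.3, 246.4]), array([233, 242,   7,  10,  60], dtype=int32))
13.425 side (np.float64(38.2), 14, np.float64(72.3))
13.475 side (np.float64(51.4), 11, np.float64(71.0))
13.525 side (np.float64(66.0), 11, np.float64(72.7))
```

Call:
{"api": "apply_moves", "payload": {"angular": [[0, 0, 0], [0, 0, 0], [0, 0, 0]], "travel": [[0, 0, -0.05], [0, 0, 0], [0, 0, 0]], "jaw": [0, 0, 0]}}

```text
time: 13.95
tool_pos: [569.7, 426.5, 89.4]
tcp_rot: [180.0, 0.0, 13.0]
ft_force: [0.5, 0.0, -0.1]
finger_gap: 0.1
grip_force: 0.0
```

```bash
python3 - <<'E'
from look import *
s=r.sense();print(s['tool_pos'],s['ft_force'])
speeds(4,'side')
E
```

```text
[569.69236913 426.45402935  89.44337269] [ 0.47238137  0.01177743 -0.1315435 ]
13.95 side (np.float64(-171.9), 8, np.float64(68.2))
14.0 side (np.float64(-157.5), 8, np.float64(70.7))
14.05 side (np.float64(-142.3), 8, np.float64(65.1))
14.1 side None
```

Call:
{"api": "apply_moves", "payload": {"angular": [[0, 0, 0], [0, 0, 0], [0, 0, 0]], "travel": [[0, 0, -0.03], [0, 0, 0], [0, 0, 0]], "jaw": [0, 0, 0]}}

```text
time: 14.52
tool_pos: [569.8, 426.8, 88.6]
tcp_rot: [-180.0, -0.0, 13.1]
ft_force: [-0.7, 1.9, 2.2]
finger_gap: 0.2
grip_force: 0.8
```

Call:
{"api": "apply_moves", "payload": {"angular": [[0, 0, 0], [0, 0, 0], [0, 0, 0]], "travel": [[0, 0, -0.03], [0, 0, 0], [0, 0, 0]], "jaw": [0, 0, 0]}}

```text
time: 14.9
tool_pos: [569.9, 426.9, 87.6]
tcp_rot: [-180.0, -0.0, 13.1]
ft_force: [-0.8, 3.7, 4.5]
finger_gap: -0.2
grip_force: 2.2
```

```bash
python3 - <<'E'
from look import *
s=r.sense();print(s['tool_pos'],s['ft_force'])
speeds(5,'side')
E
```

```text
[569.89823983 426.93807873  87.6164915 ] [-0.83577219  3.732863    4.48074006]
14.9 side (np.float64(33.8), 13, np.float64(67.5))
14.95 side (np.float64(36.9), 12, np.float64(69.4))
15.0 side (np.float64(40.0), 16, np.float64(70.9))
15.05 side (np.float64(44.4), 13, np.float64(69.7))
15.1 side (np.float64(45.8), 13, np.float64(72.0))
```

Braked to about 1 rad/s at 4.5 N. The hole needs roughly 3.3 s more to reach the guide, so I'll wait.

Call:
{"api": "apply_moves", "payload": {"angular": [[0, 0, 0], [0, 0, 0], [0, 0, 0], [0, 0, 0], [0, 0, 0], [0, 0, 0], [0, 0, 0], [0, 0, 0], [0, 0, 0], [0, 0, 0], [0, 0, 0], [0, 0, 0], [0, 0, 0], [0, 0, 0], [0, 0, 0], [0, 0, 0]], "travel": [[0, 0, 0], [0, 0, 0], [0, 0, 0], [0, 0, 0], [0, 0, 0], [0, 0, 0], [0, 0, 0], [0, 0, 0], [0, 0, 0], [0, 0, 0], [0, 0, 0], [0, 0, 0], [0, 0, 0], [0, 0, 0], [0, 0, 0], [0, 0, 0]], "jaw": [0, 0, 0, 0, 0, 0, 0, 0, 0, 0, 0, 0, 0, 0, 0, 0]}}

```text
time: 17.15
tool_pos: [569.8, 426.7, 87.3]
tcp_rot: [-180.0, -0.0, 13.1]
ft_force: [-0.7, 3.9, 4.8]
finger_gap: 0.2
grip_force: 2.6
```

```bash
python3 - <<'E'
from look import *
s=r.sense();print(s['tool_pos'],s['ft_force'])
speeds(4,'side');pin()
E
```

```text
[569.80041682 426.69139752  87.34741264] [-0.74432979  3.85776391  4.77555793]
17.15 side (np.float64(51.4), 11, np.float64(71.0))
17.2 side (np.float64(51.4), 11, np.float64(71.0))
17.25 side (np.float64(51.4), 11, np.float64(71.0))
17.3 side (np.float64(51.4), 11, np.float64(71.0))
exp riding mid [236.2 245.4] home mid [236.6 249. ]
(array([236.4, 246.3]), array([233, 242,   8,  10,  61], dtype=int32))
```

The plate stalled, so I'll ease off slightly.

Call:
{"api": "apply_moves", "payload": {"angular": [[0, 0, 0], [0, 0, 0], [0, 0, 0], [0, 0, 0]], "travel": [[0, 0, 0.008], [0, 0, 0], [0, 0, 0], [0, 0, 0]], "jaw": [0, 0, 0, 0]}}

```text
time: 17.9
tool_pos: [569.8, 426.6, 87.5]
tcp_rot: [-180.0, -0.0, 13.1]
ft_force: [-0.3, 5.3, 5.5]
finger_gap: 0.0
grip_force: 2.4
```

```bash
python3 - <<'E'
from look import *
s=r.sense();print(s['tool_pos'],s['ft_force'])
speeds(4,'side')
E
```

```text
[569.81203117 426.63551977  87.5162129 ] [-0.31224067  5.26992279  5.45975121]
17.9 side (np.float64(51.4), 11, np.float64(71.0))
17.95 side (np.float64(51.4), 11, np.float64(71.0))
18.0 side (np.float64(51.4), 11, np.float64(71.0))
18.05 side (np.float64(51.4), 11, np.float64(71.0))
```

Call:
{"api": "apply_moves", "payload": {"angular": [[0, 0, 0], [0, 0, 0], [0, 0, 0], [0, 0, 0]], "travel": [[0, 0, 0.008], [0, 0, 0], [0, 0, 0], [0, 0, 0]], "jaw": [0, 0, 0, 0]}}

```text
time: 18.6
tool_pos: [569.8, 426.5, 87.7]
tcp_rot: [180.0, -0.0, 13.0]
ft_force: [0.2, 4.9, 4.2]
finger_gap: 0.1
grip_force: 2.1
```

```bash
python3 - <<'E'
from look import *
s=r.sense();print(s['tool_pos'],s['ft_force'])
speeds(4,'side')
E
```

```text
[569.78980302 426.4621587   87.73890643] [0.15738533 4.94614127 4.23809246]
18.6 side (np.float64(51.4), 11, np.float64(71.0))
18.65 side (np.float64(51.4), 11, np.float64(71.0))
18.7 side (np.float64(51.4), 11, np.float64(71.0))
18.75 side (np.float64(51.4), 11, np.float64(71.0))
```

Call:
{"api": "apply_moves", "payload": {"angular": [[0, 0, 0], [0, 0, 0], [0, 0, 0]], "travel": [[0, 0, 0.01], [0, 0, 0], [0, 0, 0]], "jaw": [0, 0, 0]}}

```text
time: 19.18
tool_pos: [569.5, 426.3, 87.9]
tcp_rot: [180.0, 0.0, 13.1]
ft_force: [-0.0, 3.2, 3.5]
finger_gap: -0.1
grip_force: 1.8
```

```bash
python3 - <<'E'
from look import *
s=r.sense();print(s['tool_pos'],s['ft_force'])
speeds(4,'side')
E
```

```text
[569.47497424 426.34428208  87.89915931] [-0.01273525  3.17065913  3.53575499]
19.175 side (np.float64(53.8), 11, np.float64(70.6))
19.225 side (np.float64(53.8), 11, np.float64(70.6))
19.275 side (np.float64(54.0), 10, np.float64(72.6))
19.325 side (np.float64(54.0), 10, np.float64(72.6))
```

Call:
{"api": "apply_moves", "payload": {"angular": [[0, 0, 0], [0, 0, 0], [0, 0, 0], [0, 0, 0]], "travel": [[0, 0, 0.007], [0, 0, 0], [0, 0, 0], [0, 0, 0]], "jaw": [0, 0, 0, 0]}}

```text
time: 19.88
tool_pos: [569.7, 426.3, 88.3]
tcp_rot: [180.0, 0.0, 13.0]
ft_force: [-0.9, 2.3, 1.8]
finger_gap: 0.2
grip_force: 1.3
```

```bash
python3 - <<'E'
from look import *
s=r.sense();print(s['tool_pos'],s['ft_force'])
speeds(4,'side')
E
```

```text
[569.72553026 426.30806786  88.28853053] [-0.88787388  2.29657737  1.84505087]
19.875 side (np.float64(68.9), 10, np.float64(69.9))
19.925 side (np.float64(72.9), 12, np.float64(71.1))
19.975 side (np.float64(76.4), 9, np.float64(72.1))
20.025 side (np.float64(80.6), 8, np.float64(70.3))
```

About 1.4 rad/s now. I'll check for drift before the hole arrives.

Call:
{"api": "apply_moves", "payload": {"angular": [[0, 0, 0], [0, 0, 0], [0, 0, 0], [0, 0, 0]], "travel": [[0, 0, 0], [0, 0, 0], [0, 0, 0], [0, 0, 0]], "jaw": [0, 0, 0, 0]}}

```text
time: 20.58
tool_pos: [569.7, 426.5, 88.4]
tcp_rot: [180.0, 0.0, 13.1]
ft_force: [-0.9, 1.7, 2.2]
finger_gap: 0.0
grip_force: 1.2
```

```bash
python3 - <<'E'
from look import *
s=r.sense();print(s['tool_pos'],s['ft_force'])
speeds(4,'side')
E
```

```text
[569.70409479 426.46418675  88.36580498] [-0.91119446  1.67129119  2.23781011]
20.575 side (np.float64(136.7), 8, np.float64(71.3))
20.625 side (np.float64(142.9), 10, np.float64(70.5))
20.675 side (np.float64(149.0), 9, np.float64(70.9))
20.725 side (np.float64(154.3), 10, np.float64(69.3))
```

Call:
{"api": "apply_moves", "payload": {"angular": [[0, 0, 0], [0, 0, 0], [0, 0, 0], [0, 0, 0], [0, 0, 0], [0, 0, 0], [0, 0, 0], [0, 0, 0], [0, 0, 0], [0, 0, 0]], "travel": [[0, 0, -0.006], [0, 0, 0], [0, 0, 0], [0, 0, 0], [0, 0, 0], [0, 0, 0], [0, 0, 0], [0, 0, 0], [0, 0, 0], [0, 0, 0]], "jaw": [0, 0, 0, 0, 0, 0, 0, 0, 0, 0]}}

```text
time: 22.02
tool_pos: [569.8, 426.3, 88.1]
tcp_rot: [180.0, 0.0, 13.0]
ft_force: [0.1, 0.6, 3.6]
finger_gap: -0.0
grip_force: 1.5
```

```bash
python3 - <<'E'
from look import *
s=r.sense();print(s['tool_pos'],s['ft_force'])
speeds(4,'side');pin()
E
```

```text
[569.78334454 426.29831685  88.1188671 ] [0.14981729 0.5593488  3.5757587 ]
22.025 side None
22.075 side None
22.125 side None
22.175 side None
exp riding mid [236.2 245.4] home mid [236.6 249. ]
(array([236.1, 249.4]), array([233, 245,   8,  10,  65], dtype=int32))
```

The pin has dropped: its head is about 3 px lower and the tangential force is gone. I'll lift off and move over the pin.

Call:
{"api": "apply_moves", "payload": {"angular": [[0, 0, 0], [0, 0, 0], [0, 0, 0], [0, 0, 0], [0, 0, 0], [0, 0, 0], [0, 0, 0]], "travel": [[0, 0, 0.9], [0, 0, 0.9], [-0.8, -0.8, 0], [-0.8, -0.8, 0], [0, 0, -0.3], [0, 0, 0], [0, 0, 0]], "jaw": [0, 0, 0, 0, 0, 0, 0]}}

```text
time: 23.15
tool_pos: [506.5, 363.2, 148.5]
tcp_rot: [-180.0, -0.0, 13.1]
ft_force: [1.2, -1.1, -0.5]
finger_gap: 0.4
grip_force: 0.0
```

```bash
python3 - <<'E'
from look import *
s=r.sense();print(s['time'],s['tool_pos'],s['ft_force'])
speeds(2,'wrist');pin()
E
```

```text
23.15 [506.53246872 363.18962208 148.50660024] [ 1.16581524 -1.05564109 -0.45757655]
23.15 wrist None
23.2 wrist None
exp riding mid [236.2 245.4] home mid [236.6 249. ]
(array([236.2, 249.6]), array([233, 245,   8,  10,  63], dtype=int32))
```

Call:
{"api": "apply_moves", "payload": {"angular": [[0, 0, 0], [0, 0, 0], [0, 0, 0], [0, 0, 0]], "travel": [[-0.02, -0.02, -0.15], [0, 0, -0.1], [0, 0, 0], [0, 0, 0]], "jaw": [0, 0, 0, 0]}}

```text
time: 23.8
tool_pos: [504.9, 361.7, 138.1]
tcp_rot: [180.0, 0.0, 13.1]
ft_force: [-0.0, 0.0, -1.1]
finger_gap: 0.4
grip_force: 0.0
```

Call:
{"api": "apply_moves", "payload": {"angular": [[0, 0, 0], [0, 0, 0], [0, 0, 0]], "travel": [[0, 0, -0.05], [0, 0, 0], [0, 0, 0]], "jaw": [0, 0, 0]}}

```text
time: 24.18
tool_pos: [505.1, 361.8, 136.5]
tcp_rot: [-180.0, -0.0, 13.0]
ft_force: [0.0, 0.4, 2.0]
finger_gap: 0.3
grip_force: 0.8
```

Call:
{"api": "apply_moves", "payload": {"angular": [[0, 0, 0], [0, 0, 0], [0, 0, 0]], "travel": [[0, 0, -0.04], [0, 0, 0], [0, 0, 0]], "jaw": [0, 0, 0]}}

```text
time: 24.55
tool_pos: [505.8, 362.0, 136.0]
tcp_rot: [-180.0, -0.1, 13.0]
ft_force: [-0.1, -0.3, 7.0]
finger_gap: -0.3
grip_force: 3.6
```

Call:
{"api": "apply_moves", "payload": {"angular": [[0, 0, 0], [0, 0, 0], [0, 0, 0]], "travel": [[0, 0, -0.03], [0, 0, 0], [0, 0, 0]], "jaw": [0, 0, 0]}}

```text
time: 24.92
tool_pos: [506.5, 362.1, 135.8]
tcp_rot: [-180.0, -0.2, 13.0]
ft_force: [-0.0, -2.0, 10.5]
finger_gap: -0.0
grip_force: 5.5
```

Call:
{"api": "apply_moves", "payload": {"angular": [[0, 0, 0], [0, 0, 0], [0, 0, 0]], "travel": [[0, 0, -0.06], [0, 0, 0], [0, 0, 0]], "jaw": [0, 0, 0]}}

```text
time: 25.3
tool_pos: [507.5, 362.0, 135.3]
tcp_rot: [-180.0, -0.4, 13.0]
ft_force: [-0.6, -6.4, 20.6]
finger_gap: -0.0
grip_force: 10.3
```

Resistance is stiff at TCP z≈135, the home height. I'll retract and verify.

Call:
{"api": "apply_moves", "payload": {"angular": [[0, 0, 0], [0, 0, 0], [0, 0, 0], [0, 0, 0], [0, 0, 0], [0, 0, 0], [0, 0, 0]], "travel": [[0, 0, 0.13], [0, 0, 0.1], [0, 0, 0.5], [0, 0, 0.9], [-0.9, -0.3, 0.3], [-0.9, -0.3, 0], [0, 0, 0]], "jaw": [0, 0, 0, 0, 0, 0, 0]}}

```text
time: 26.18
tool_pos: [430.9, 337.3, 208.8]
tcp_rot: [-180.0, 0.0, 13.1]
ft_force: [0.5, -0.2, 0.9]
finger_gap: 0.0
grip_force: 0.0
```

```bash
python3 - <<'E'
from look import *
pin()
s=r.sense();d=wcam(r.snapshot('wrist'),s);print(s['time'],s['tool_pos'],s['ft_force']);c=d['color'].astype(int)
m=(c[...,0]>110)&(c[...,1]<c[...,0]*.75)&(c[...,2]<c[...,1]*.75)
for b in blobs(m,80):print(b)
print('cam',-d['R'].T@d['t'])
for z in(110,112,115,124):
    q=d['R']@np.array([505.5,362.2,z])+d['t'];print(z,d['fx']*q[:2]/q[2]+[d['cx'],d['cy']])
q0=d['color'].astype(int);r_=r.snapshot('side')['color'].astype(int);a=r.snapshot('side')['color'].astype(int)
print('diff',np.abs(a-r_)[200:300,180:260].max())
E
```

```text
exp riding mid [236.2 245.4] home mid [236.6 249. ]
(array([236.1, 249.6]), array([233, 245,   8,  10,  66], dtype=int32))
26.225 [432.29273786 337.75216595 209.18400267] [ 0.7147737   0.46845179 -0.40176665]
(array([264.4, 103.7]), array([248,  87,  34,  35, 896], dtype=int32))
cam [513.81685962 356.78166762 327.01665419]
110 [269.92398412 100.65945047]
112 [269.8119367  100.77334442]
115 [269.63994544 100.94817006]
124 [269.09382272 101.5032928 ]
diff 88
```

Call:
{"api": "apply_moves", "payload": {"angular": [[0, 0, 0], [0, 0, 0], [0, 0, 0], [0, 0, 0]], "travel": [[0, 0, 0], [0, 0, 0], [0, 0, 0], [0, 0, 0]], "jaw": [0, 0, 0, 0]}}

```text
time: 26.88
tool_pos: [433.0, 337.7, 208.1]
tcp_rot: [180.0, 0.0, 13.0]
ft_force: [0.4, 0.1, 0.6]
finger_gap: 0.0
grip_force: 0.0
```

```bash
python3 - <<'E'
from look import *
F=[]
for i in range(3):
    s=r.sense();d=wcam(r.snapshot('wrist'),s);F.append(d)
    c=d['color'].astype(int);m=(c[...,0]>180)&(c[...,1]<c[...,0]*.68)&(c[...,2]<c[...,1]*.6)
    print(s['time'],s['tool_pos'].round(1),red(d),[(b[0],b[1],onz(d,*b[0],110)) for b in blobs(m,80)])
print(np.abs(F[0]['color'].astype(int)-F[2]['color'])[:200].mean())
S=[r.snapshot('side')['color'].astype(int) for i in range(3)]
D=np.abs(S[0]-S[2]).max(2);print('side diff',[(b[0],b[1][4]) for b in blobs(D>40,3)])
w=pickle.load(open('wrist6.pkl','rb'))
d=F[2]
for v in range(84,126,3):print(v,[tuple(map(int,d['color'][v,u])) for u in range(244,290,5)])
E
```

```text
26.875 [433.  337.7 208.1] None [(array([262.7, 105.4]), array([248,  89,  31,  33, 721], dtype=int32), array([502.6011336 , 365.51233538, 110.        ]))]
26.925 [432.9 337.7 208.1] None [(array([262.7, 105.4]), array([248,  89,  31,  33, 725], dtype=int32), array([502.57919203, 365.5391777 , 110.        ]))]
26.975 [432.9 337.7 208.1] None [(array([262.7, 105.3]), array([248,  89,  31,  33, 724], dtype=int32), array([502.59249927, 365.60214744, 110.        ]))]
2.6788333333333334
side diff []
84 [(56, 56, 54), (232, 234, 230), (174, 132, 61), (172, 135, 68), (185, 142, 71), (177, 138, 69), (178, 138, 67), (182, 141, 71), (181, 141, 70), (182, 140, 76)]
87 [(192, 196, 188), (221, 200, 167), (176, 137, 70), (180, 140, 73), (152, 145, 141), (158, 124, 100), (171, 137, 85), (183, 142, 72), (181, 139, 73), (184, 141, 72)]
90 [(255, 255, 255), (169, 127, 58), (173, 135, 66), (177, 92, 41), (176, 90, 33), (149, 78, 31), (163, 140, 129), (169, 136, 84), (181, 141, 68), (185, 142, 74)]
93 [(245, 226, 167), (171, 134, 68), (173, 105, 47), (222, 116, 46), (223, 119, 42), (203, 107, 41), (182,
[... 1012 characters left out ...]
1), (179, 138, 68), (177, 137, 66)]
114 [(252, 253, 253), (243, 198, 93), (215, 113, 44), (214, 110, 42), (217, 113, 43), (216, 112, 40), (199, 103, 42), (174, 137, 71), (184, 143, 75), (174, 133, 72)]
117 [(251, 252, 250), (251, 253, 252), (200, 105, 43), (214, 113, 46), (212, 107, 38), (211, 108, 42), (192, 123, 58), (179, 140, 69), (182, 143, 68), (65, 79, 118)]
120 [(252, 252, 250), (251, 252, 250), (202, 178, 135), (182, 113, 57), (190, 109, 51), (182, 105, 47), (180, 140, 73), (184, 143, 74), (162, 128, 79), (52, 78, 130)]
123 [(251, 251, 250), (251, 252, 250), (252, 254, 254), (178, 137, 69), (176, 137, 71), (176, 136, 70), (181, 139, 72), (179, 137, 66), (53, 77, 128), (50, 78, 128)]
```

The plate is stationary between frames, and the pin is home with only its slight play tilt. The contact height fits a tip height of about 37 mm. Handing in.

```bash
python3 -c "
from bench import r
print(r.hand_in())"
```

```text
the job is handed in; nothing more can be done
None
```

I handed the job in at about 27 s with the lock pin pressed home in the guide, the turntable stopped and the arm clear; `r.hand_in()` returned no verdict, so whether it passed is unknown.

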